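Slide the open slip plate under the clamp head

TASK

Clamp the board in the drilling jig: take the open C-shaped slip plate (not the closed one) by its wooden grip block, slide it level, mouth first, from the front under the jig's stud head so that it wedges the sprung bar down and straddles the stud, and keep pushing until you feel the bottom of its slot press firmly against the stud (about 8 N more than the sliding takes), without ramming it. Leave it there, lying flat and pointing straight out of the front, let go, and do not disturb the other things on the bench.

Things in the scene. Friction and masses are not known exactly. Their poses are not given: they have to be found in the camera images.
- slip_plate: The open C-shaped slip plate: steel, 100 mm long, 48 mm wide, 8 mm thick, 0.19 to 0.30 kg, at first flat on the bench. Origin on its underside at the slot's centre; x points out of the open mouth, z up. Its tail, 28 mm wide, runs back to x = -82 mm. Its two arms taper in thickness and width from x = +2 mm to tips 2.4 mm thick at x = +18 mm
- plate_grip (a point): Centre of the upright grip block on the slip plate's tail, pale wood, 20 mm (along the plate's x) by 24 mm (along y); it stands on the plate from 8 to 48 mm above the underside; this point is 72 mm behind the origin and 32 mm above the underside. Axes as the plate's
- plate_slot (a point): Centre of the slip plate's slot at half thickness, 4 mm above the underside; axes as the plate's. The slot has parallel sides 17 mm apart, opening to 28 mm at the tips; its bottom is 7.2 mm behind this point, so when home this point lies about on the 14 mm stud's own axis
- jig: The jig, fixed to the bench: plywood base 220 by 270 by 18 mm with a board 18 mm thick lying on its +y half, a dark wooden bar across both and a steel stud with a round head through the bar. Origin on the bench under the head's centre; x points from the front (where the slip plate enters) to the back, y to the board's side, z up
- stud: Slotted seat of the steel stud, fixed; origin on the bench plane under the head's centre, axes as the jig's. The 14 mm upright stud (pin_c0) is locked in the seat's slot anywhere up to 10 mm in front of or behind this origin (along x, not across): where is not measured and barely seen, it must be felt. It does not give under the push. The slip plate goes on along +x
- head_centre (a point): Centre of the head's underside, 71 mm above the bench, above the middle of the stud's slot; axes as the jig's. The plate's middle must go in about 4 mm below it
- head: The round dark steel head above the stud: 40 mm diameter, underside edge chamfered 3 mm, from 71 to 89 mm above the bench (97 mm with the stub on top); rigid; origin on the bench plane under its centre, axes as the jig's
- bar (a joint): How far the sprung bar is pushed down, m: 0 at rest, stop at 0.006. At rest its flat top is 66 mm above the bench, 5 mm below the head, so the 8 mm plate pushes it down 3 mm; it stays level. Its spring takes about 4 N at first, 6.5 N at 3 mm; dragging the plate along takes 3 to 8 N, wedging its tips in up to 15 N; the stud is felt as a further rise
- bar_top (a point): Point on the bar's top, 30 mm in front of the head's centre. The bar is 70 mm wide along the jig's x (35 mm to front and back of the head's centre; its front top edge is bevelled 4 by 3 mm) and 220 mm long along y; axes as the jig's
- eye_plate: The closed slip plate: as the open one, with the same grip block, but with a closed round eye (17 mm hole, 48 mm across) in place of the C; it cannot go on. Leave it alone. Origin at the eye's centre on the underside
- offcut: Pale wood offcut 75 x 42 x 28 mm, origin at the centre of its underside; bystander
- pencil: Flat carpenter's pencil 165 x 14 x 8 mm, origin at the centre of its underside; bystander
- chisel: Wood chisel 240 mm long along x, 25 mm thick, blade to +x, origin near the ferrule; bystander
- glue_bottle: White glue bottle, 56 mm diameter, 150 mm tall, origin at the centre of its underside; bystander
- try_square: Try square lying flat: stock 110 mm along y, 18 mm high, blade 165 mm along x; bystander
There are look-alikes about, which are no part of the job. What is shaped like the slip_plate but pink or turquoise is not meant.

How it is judged:
By the outcome, as a careful person would: the job done as asked, in the order asked, and still so for the second after the job is handed in, with the robot touching nothing.
It also fails if it takes over 67 s, if anything falls off the work surface, if the arm or the gripper's body presses on something with over 40 N, if the wrist force passes 120 N, or if a joint passes its speed limit or range.

ROBOT

A 6-joint arm with a two-finger parallel gripper is mounted at the origin on the work surface. World frame = base frame: x ahead of the robot, y to its left, z up, the work surface at z = 0. Lengths are in m, angles in degrees, forces in N, time in s.
With the tool pointing down it reaches from about 0.3 to 0.75 m from the base axis. Payload 8.5 kg.
Tool frame: the origin (TCP) lies on the centre line of the jaws, within the pads' length; the fingertips stand env.tips_ahead ahead of it and the grasp point (between the pads) lies 8 mm behind it (env.tips_ahead is the distance from the TCP to the fingertips, in m); z points along the fingers, y is the direction in which the jaws open and shut (so a half turn about z gives the same grasp; the last joint's range is limited). The gripper opens to 85 mm and grips with 20 to 120 N. Pads are 22 mm wide; open, the fingers measure 114 mm over their backs; the gripper's body (76 mm by 85 mm) begins 54 mm behind the grasp point. The pads swing forward as they close: fully open they stand 13 mm farther back than shut.
Start: joints at [53.669, 21.807, 74.336, -0, 83.858, -12.336], TCP at [0.224, 0.502, 0.242] pointing down, gripper open.
Joint ranges: [-178.18, 178.18], [-50.72, 133.34], [12.68, 142.11], [-81.47, 261.47], [9.98, 163.14], [-165.26, 165.26]. Speed limits (degrees/s): [136.94, 136.94, 180, 180, 180, 180].

INTERFACE

Orientations are given as a 3x3 rotation matrix whose columns are the frame's x, y, z axes.
In Python, from rig import env gives the robot as it stands.
- The arm moves only by the tool servo_tool, never from a script. Its argument "commands" is a list of rows, each an object with "linear": the shift along the tool's x, y, z in mm, a list of three; "angular": the turn, a rotation vector about the tool's x, y, z in degrees, a list of three; "gripper": the opening, from -1 (shut) to 1 (fully open). In form: [{"linear": [x, y, z], "angular": [rx, ry, rz], "gripper": gripper}, ...]. A call has 1 to 20 rows; each row is the pose to reach, as a shift and turn from the pose commanded when the call began, along the tool's axes at that moment; what a row does not reach only later rows make up. A row lasts 1/10 s, in which the tool goes at most 50 mm and 8.59 degrees, less where a joint would pass 70% of its speed; a pose out of reach is approached as far as the arm can. A call with a gripper value outside its range is refused whole. The fingers move at their own pace and stop on an object; "force" is the grip in N (left out, the last holds). Time passes only in rows, so rows that repeat a pose let the fingers close. It gives the time, the measured TCP pose, the force and the opening at its end, in the units of the state.
- env.observe(): the state, without advancing time (a new reading comes with each control period).
- env.get_image(name): name is "scene" or "top" or "wrist"; returns a dict with "frame" (420x560x3 uint8, blue, green, red), "fx", "fy", "cx", "cy" (pixels), "cam_to_world" (4x4, takes a point from camera to world coordinates); the wrist camera has in their place "T_tool_cam" (4x4, takes a point from camera to tool coordinates, whose origin is the TCP and whose axes are the flange's). Camera axes: x right, y up, looking along -z (the intrinsics and any distortion apply to the point x, -y, -z); pixel columns grow to the right and rows downward; lengths in m; the calibration is good to about 2 mm. A picture is of the moment at which its call begins: read the wrist's pose just before it. There is no depth.
- env.close_job(): hands the job in, once; it reports no verdict.
Trained networks look in a picture, given as the dict that the camera call returned (one of the last four; its "shot" number tells which), for a name from the list of things; names that differ only in an ending like _2 or _b are one class to them, and where a whole thing is asked for, a point or a joint stands for the part that bears it (a point fixed in the world has none). Each returns a list of dicts, best first, with "confidence" (0 to 1); they miss things now and then, are a little off and sometimes report something else, mostly with a low value. They report only what shows in the picture. A call takes as long as a camera call. They do not tell look-alikes from the thing itself.
- env.trace(picture, query): "pixels" (420x560 bool, what is visible of it) and "extent" ([left, top, right, bottom] in pixels, round what is visible of it).
The state is a dict: "time_s": time; "q": joint angles; "qvel": joint speeds; "joint_efforts": joint torques, N m; "position": TCP position; "tool_rot": TCP orientation; "ft_force": force on the tool from outside, world axes, zero at the start; "wrist_torque": the same for the moment, N m; "grip_width": finger opening in m.
Only numpy, scipy, OpenCV 4.12 (cv2) and the standard library are available. Lean on these libraries where they do the work, as an engineer would, in place of code of your own. Each camera call takes 0.05 s, during which the arm holds its last target.

## Working session

There is one attempt and no reset: what is moved stays moved. The work goes in short steps, Python scripts to look and compute and a tool call to move; the robot and the scene stay as the last step left them, time stands still between calls to the robot, and variables do not carry over. Pictures are saved under pics/ and viewed, and the job is handed in when it is done.

Besides the shell and the picture viewer there is one more tool, called after ">>>" by a JSON object that holds its "api" and its "payload", one argument or row to a line. servo_tool: Moves the arm, as the interface text tells. Its arguments: {"type":"object","properties":{"commands":{"type":"array","items":{"type":"object","properties":{"linear":{"type":"array","items":{"type":"number"}},"angular":{"type":"array","items":{"type":"number"}},"gripper":{"type":"number"}}}},"force":{"type":"number"}},"required":["commands"]}

```bash
ls; mkdir -p pics
python3 - <<'E'
from rig import env
import cv2
s=env.observe(); print({k:s[k] for k in s}); print(env.tips_ahead)
for n in ["scene","top"]:
    p=env.get_image(n); cv2.imwrite(f"pics/{n}0.png",p["frame"]); print(n,p["fx"],p["cx"],p["cy"],p["cam_to_world"], p.keys())
    for q in ["slip_plate","plate_grip","eye_plate","head","bar","jig"]:
        try:
            for d in env.trace(p,q)[:4]: print(n,q,d["confidence"],d["extent"])
        except Exception as e: print(q,e)
E
```

```text
pics
{'time_s': 0.0, 'q': array([ 5.36709475e+01,  2.18396136e+01,  7.43852559e+01, -1.10588607e-03,
        8.38581521e+01, -1.23366431e+01]), 'qvel': array([ 0.06525187, -0.03442662,  0.01564769, -0.0616501 , -0.0645594 ,
       -0.03039372]), 'joint_efforts': array([-1.18482327e-03, -4.48483121e+01, -2.31265104e+01, -3.02153421e-04,
        4.88511461e-03,  1.52465049e-05]), 'position': array([0.22348043, 0.50223908, 0.24172171]), 'tool_rot': array([[-9.13600057e-01,  4.06613114e-01, -8.42958012e-04],
       [ 4.06613884e-01,  9.13599343e-01, -1.17872297e-03],
       [ 2.90841667e-04, -1.41963981e-03, -9.99998950e-01]]), 'ft_force': array([-0.22601899,  0.23286736, -0.57949121]), 'wrist_torque': array([0.01128424, 0.01273681, 0.00517685]), 'grip_width': 0.08557808481966601}
0.011
scene 499.61903468488055 281.9111902195574 201.68600134237025 [[ 0.1861827  -0.80082093  0.56922916  1.39843678]
 [ 0.98245581  0.15811022 -0.09890271 -0.19507945]
 [-0.01079759  0.57765647  0.81620856  1.28243597]
 [ 0.          0.          0.          1.        ]] dict_keys(['frame', 'fx', 'fy', 'cx', '
[... 661 characters left out ...]
5812193]
 [-0.99957987  0.02190958 -0.01897509 -0.04445551]
 [-0.0169849   0.0876998   0.99600214  1.16780522]
 [ 0.          0.          0.          1.        ]] dict_keys(['frame', 'fx', 'fy', 'cx', 'cy', 'cam_to_world', 'shot'])
top slip_plate 0.91 [379.6, 287.0, 419.8, 307.4]
top slip_plate 0.89 [396.0, 227.5, 415.2, 257.5]
top slip_plate 0.59 [424.7, 259.8, 456.3, 294.2]
top plate_grip 0.84 [428.5, 259.6, 453.9, 292.9]
top plate_grip 0.65 [394.9, 223.9, 413.9, 258.1]
top plate_grip 0.63 [380.7, 290.5, 422.6, 305.1]
top eye_plate 0.84 [364.3, 181.7, 385.1, 216.4]
top head 0.59 [234.4, 199.2, 252.0, 208.4]
top bar 0.69 [200.0, 181.8, 281.6, 228.2]
top jig 0.67 [183.6, 153.8, 292.6, 262.3]
```

Run:
```python
import cv2
a=cv2.imread("pics/top0.png"); b=cv2.imread("pics/scene0.png")
cv2.imwrite("pics/t1.png",cv2.resize(a[130:330,160:480],None,fx=2.5,fy=2.5,interpolation=cv2.INTER_CUBIC))
cv2.imwrite("pics/s1.png",cv2.resize(b[130:300,100:420],None,fx=2.5,fy=2.5,interpolation=cv2.INTER_CUBIC))
```

```text
(no output)
```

View pics/t1.png

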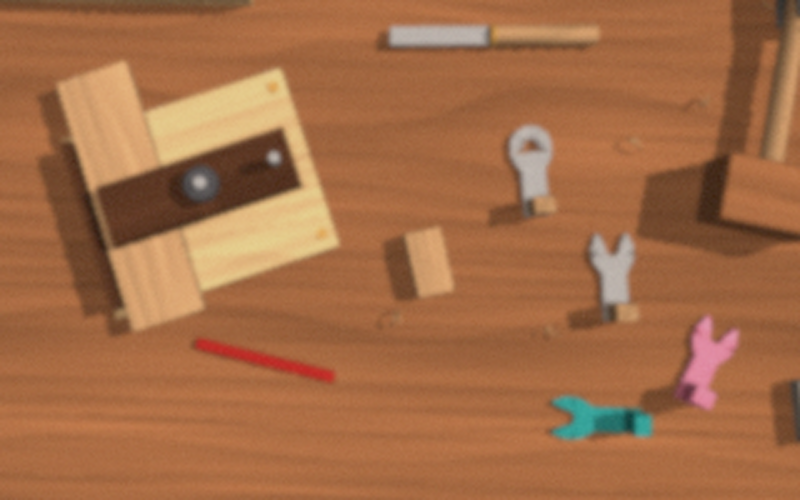

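View pics/s1.png

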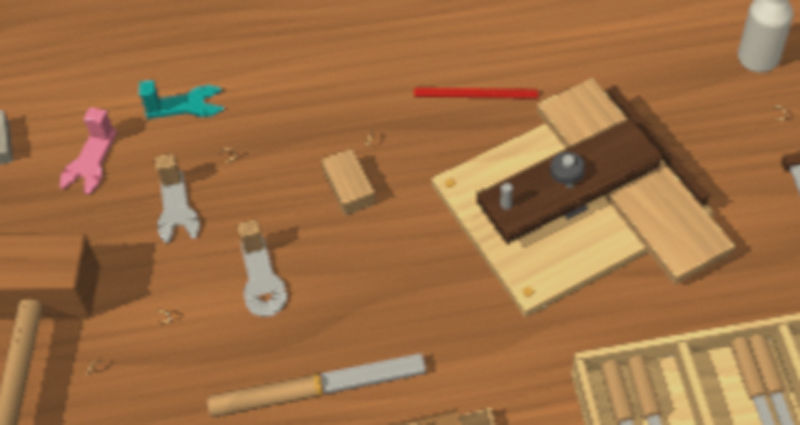

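View pics/top0.png

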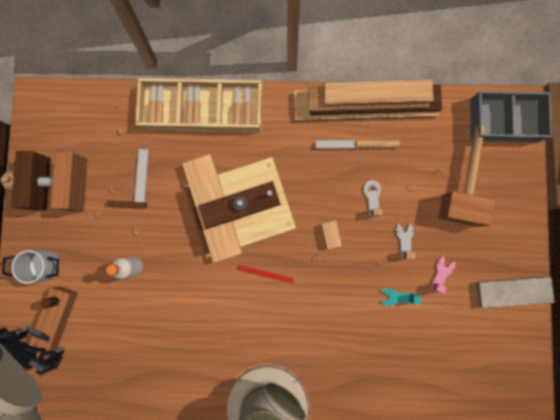

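The top picture shows the steel open plate at about (405,240) with its mouth up (+x). The eye plate is at (373,195). The turquoise and pink look-alikes are at (400,298) and (443,274). The jig head is at (239,203), and its front faces the robot, yawed left.

```bash
cat > h.py <<'E'
import numpy as np, cv2
from rig import env
def ray(p,uv,T=None):
    T=np.array(p["cam_to_world"]) if T is None else T
    d=np.array([(uv[0]-p["cx"])/p["fx"],-(uv[1]-p["cy"])/p["fy"],-1.])
    d=T[:3,:3]@d; return T[:3,3].copy(),d/np.linalg.norm(d)
def atz(p,uv,z,T=None):
    o,d=ray(p,uv,T); return o+d*(z-o[2])/d[2]
def tri(rs):
    A=np.zeros((3,3));b=np.zeros(3)
    for o,d in rs:
        M=np.eye(3)-np.outer(d,d);A+=M;b+=M@o
    x=np.linalg.solve(A,b); return x,[np.linalg.norm((np.eye(3)-np.outer(d,d))@(x-o)) for o,d in rs]
def wrist():
    s=env.observe(); p=env.get_image("wrist")
    T=np.eye(4);T[:3,:3]=s["tool_rot"];T[:3,3]=s["position"]
    return p,T@np.array(p["T_tool_cam"]),s
def proj(p,X,T=None):
    T=np.array(p["cam_to_world"]) if T is None else T
    c=T[:3,:3].T@(np.asarray(X)-T[:3,3]); return np.array([p["cx"]+p["fx"]*c[0]/-c[2],p["cy"]-p["fy"]*c[1]/-c[2]])
E
python3 - <<'E'
from h import *
t=env.get_image("top"); s=env.get_image("scene")
np.set_printoptions(precision=4,suppress=True)
# crops: top u=160+c/2.5,v=130+r/2.5 ; scene u=100+c/2.5, v=130+r/2.5
T=lambda c,r:(160+c/2.5,130+r/2.5); S=lambda c,r:(100+c/2.5,130+r/2.5)
print("head top stub",tri([ray(t,T(200,182)),ray(s,S(568,160))]))
print("grip top",tri([ray(t,T(627,313)),ray(s,S(166,160))]))
print("grip",atz(t,T(627,313),.048))
print("fork L,R",atz(t,T(597,240),.004),atz(t,T(629,238),.004), "tail",atz(t,T(612,300),.008))
print("bar corners",[atz(t,T(*c),.066) for c in [(97,188),(285,128),(300,186),(113,247)]])
for q in ["pencil","offcut","glue_bottle"]:
    print(q,[ (d["confidence"],d["extent"]) for d in env.trace(t,q)[:2]])
p,Tw,st=wrist(); print(p["fx"],p["cx"],p["cy"],p["T_tool_cam"]); cv2.imwrite("pics/w0.png",p["frame"])
E
```

```text
head top stub (array([0.5673, 0.0848, 0.0928]), [np.float64(0.00031897983369655976), np.float64(0.0003189798336965362)])
grip top (array([ 0.4363, -0.3896,  0.0431]), [np.float64(0.0008175255093333337), np.float64(0.0008175255093331216)])
grip [ 0.4362 -0.3889  0.048 ]
fork L,R [ 0.5187 -0.3683  0.004 ] [ 0.5219 -0.4052  0.004 ] tail [ 0.4499 -0.3842  0.008 ]
bar corners [array([0.5608, 0.2023, 0.066 ]), array([ 0.6326, -0.0053,  0.066 ]), array([ 0.568 , -0.0235,  0.066 ]), array([0.4956, 0.1818, 0.066 ])]
pencil [(0.76, [242.3, 266.1, 295.6, 281.8]), (0.48, [397.2, 225.4, 415.9, 258.7])]
offcut [(0.62, [323.1, 223.0, 338.5, 252.3]), (0.49, [317.1, 141.9, 400.3, 150.9])]
glue_bottle [(0.82, [106.9, 258.2, 141.6, 277.5]), (0.41, [321.8, 224.1, 339.1, 249.7])]
353.26837510277363 282.1681202754557 216.90306193089168 [[-0.0001  0.9636  0.2674  0.069 ]
 [ 1.      0.0002 -0.0003 -0.0008]
 [-0.0003  0.2674 -0.9636 -0.1316]
 [ 0.      0.      0.      1.    ]]
```

View pics/w0.png

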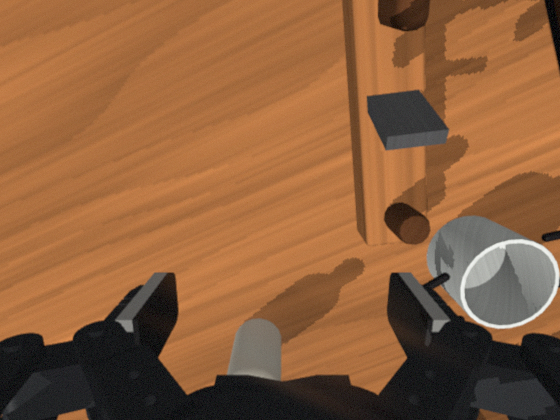

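>>> {"api": "servo_tool", "payload": {
  "commands": [
    {"linear":[-605,-740,80],"angular":[0,0,64],"gripper":1},
    {"linear":[-605,-740,80],"angular":[0,0,64],"gripper":1},
    {"linear":[-605,-740,80],"angular":[0,0,64],"gripper":1},
    {"linear":[-605,-740,80],"angular":[0,0,64],"gripper":1},
    {"linear":[-605,-740,80],"angular":[0,0,64],"gripper":1},
    {"linear":[-605,-740,80],"angular":[0,0,64],"gripper":1},
    {"linear":[-605,-740,80],"angular":[0,0,64],"gripper":1},
    {"linear":[-605,-740,80],"angular":[0,0,64],"gripper":1},
    {"linear":[-605,-740,80],"angular":[0,0,64],"gripper":1},
    {"linear":[-605,-740,80],"angular":[0,0,64],"gripper":1},
    {"linear":[-605,-740,80],"angular":[0,0,64],"gripper":1},
    {"linear":[-605,-740,80],"angular":[0,0,64],"gripper":1},
    {"linear":[-605,-740,80],"angular":[0,0,64],"gripper":1},
    {"linear":[-605,-740,80],"angular":[0,0,64],"gripper":1},
    {"linear":[-605,-740,80],"angular":[0,0,64],"gripper":1},
    {"linear":[-605,-740,80],"angular":[0,0,64],"gripper":1},
    {"linear":[-605,-740,80],"angular":[0,0,64],"gripper":1},
    {"linear":[-605,-740,80],"angular":[0,0,64],"gripper":1},
    {"linear":[-605,-740,80],"angular":[0,0,64],"gripper":1},
    {"linear":[-605,-740,80],"angular":[0,0,64],"gripper":1}
  ]
}}

```text
time_s: 3.0
position: [0.4754, -0.4241, 0.1607]
tool_rot: [[-0.032, 0.999, -0.0], [0.999, 0.032, -0.001], [-0.001, -0.0, -1.0]]
ft_force: [0.0, 0.3, -0.1]
grip_width: 0.0852
```

>>> {"api": "servo_tool", "payload": {
  "commands": [
    {"linear":[0,0,0],"angular":[0,0,0],"gripper":1},
    {"linear":[0,0,0],"angular":[0,0,0],"gripper":1},
    {"linear":[0,0,0],"angular":[0,0,0],"gripper":1}
  ]
}}

```text
time_s: 3.3
position: [0.4755, -0.4182, 0.1629]
tool_rot: [[-0.036, 0.999, 0.0], [0.999, 0.036, -0.0], [-0.0, 0.0, -1.0]]
ft_force: [0.4, 0.6, 0.2]
grip_width: 0.0856
```

Run:
```python
from h import *
p,T,s=wrist(); print(s["position"],s["tool_rot"].round(3),s["q"].round(1),s["ft_force"],s["time_s"])
cv2.imwrite("pics/w1.png",p["frame"])
np.savez("v1.npz",T=T)
for q in ["slip_plate","plate_grip"]:
    for d in env.trace(p,q)[:3]: print(q,d["confidence"],d["extent"])
```

```text
[ 0.47549865 -0.4182363   0.16292433] [[-0.036  0.999  0.   ]
 [ 0.999  0.036 -0.   ]
 [-0.     0.    -1.   ]] [-52.   33.6  67.3   0.   79.  -54.1] [0.3657753  0.60990981 0.16084641] 3.3
slip_plate 0.87 [41.2, 59.9, 115.7, 208.2]
slip_plate 0.72 [95.6, 238.3, 238.3, 316.1]
slip_plate 0.68 [214.8, 134.6, 350.5, 193.8]
plate_grip 0.81 [218.3, 132.7, 351.1, 194.0]
plate_grip 0.65 [96.8, 236.4, 235.8, 317.5]
plate_grip 0.65 [39.2, 62.9, 114.3, 205.9]
```

View pics/w1.png

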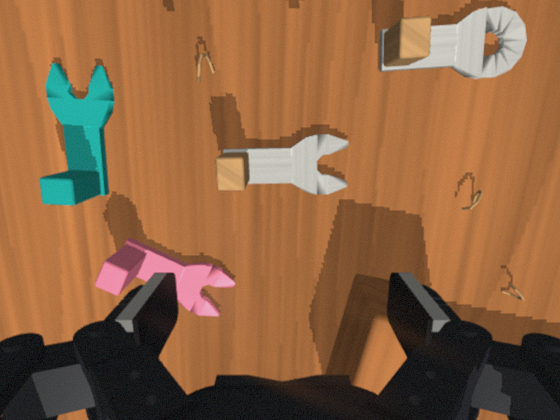

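Run:
```python
import cv2
a=cv2.imread("pics/w1.png"); c=cv2.resize(a[120:210,205:360],None,fx=5,fy=5,interpolation=cv2.INTER_CUBIC); cv2.imwrite("pics/w1c.png",c)
```

```text
(no output)
```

View pics/w1c.png

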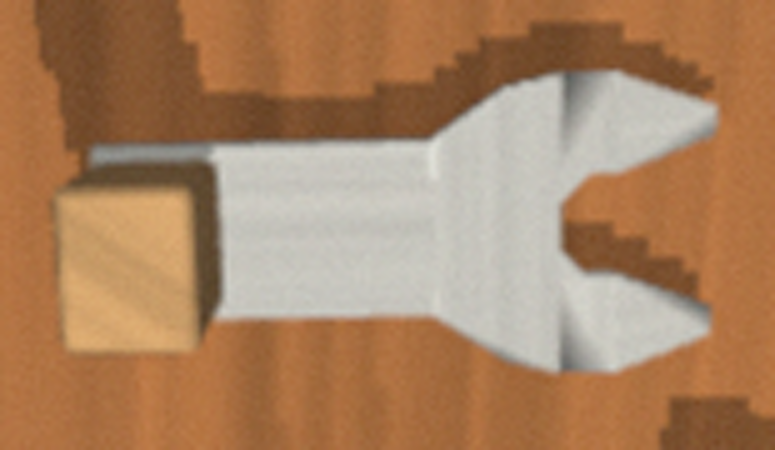

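The crop shows the block top centred at (128,270), the fork tips at (715,115) and (710,320), and the slot bottom at (563,225).

Run:
```python
from h import *
np.set_printoptions(precision=4,suppress=True)
p,T,s=wrist(); C=lambda c,r:(205+(c+.0)/5,120+(r)/5)
g=[atz(p,C(*c),.048,T) for c in [(55,190),(190,187),(200,350),(68,352)]]
print("block",g,np.mean(g,axis=0))
a,b=atz(p,C(717,115),.002,T),atz(p,C(710,320),.002,T); print("tips",a,b,(a+b)/2)
w1,w2=atz(p,C(570,70),.008,T),atz(p,C(565,373),.008,T); print("wide",w1,w2,(w1+w2)/2,w1-w2)
G=np.mean(g,axis=0); v=(a+b)/2-G; print("yaw",np.degrees(np.arctan2(v[1],v[0])),np.hypot(v[0],v[1]))
for X,Y in [((92,150),(433,140)),((220,320),(433,318))]:
    d=atz(p,C(*Y),.008,T)-atz(p,C(*X),.008,T); print("edge yaw",np.degrees(np.arctan2(d[1],d[0])))
d=w1-w2; print("wide yaw",np.degrees(np.arctan2(-d[0],d[1])))
t=env.get_image("top");sc=env.get_image("scene")
print("tri block", tri([ray(p,C(128,270),T),ray(t,(160+627/2.5,130+313/2.5)),ray(sc,(100+166/2.5,130+160/2.5))]))
```

```text
block [array([ 0.4268, -0.379 ,  0.048 ]), array([ 0.4455, -0.3779,  0.048 ]), array([ 0.4471, -0.4008,  0.048 ]), array([ 0.4283, -0.4018,  0.048 ])] [ 0.4369 -0.3899  0.048 ]
tips [ 0.5261 -0.3683  0.002 ] [ 0.5278 -0.4019  0.002 ] [ 0.527  -0.3851  0.002 ]
wide [ 0.5012 -0.3618  0.008 ] [ 0.5035 -0.4106  0.008 ] [ 0.5023 -0.3862  0.008 ] [-0.0023  0.0488  0.    ]
yaw 3.0497122425387944 0.0901535657568313
edge yaw 3.707874512260165
edge yaw 2.5995461202975787
wide yaw 2.6831802758133736
tri block (array([ 0.4362, -0.39  ,  0.0429]), [np.float64(0.0006113444988513568), np.float64(0.0005187485606158284), np.float64(0.0011252924771024864)])
```

>>> {"api": "servo_tool", "payload": {
  "commands": [
    {"linear":[31,-38,30],"angular":[0,0,-1],"gripper":0.3},
    {"linear":[31,-38,60],"angular":[0,0,-1],"gripper":0.3},
    {"linear":[31,-38,75],"angular":[0,0,-1],"gripper":0.3},
    {"linear":[31,-38,80],"angular":[0,0,-1],"gripper":0.3},
    {"linear":[31,-38,80],"angular":[0,0,-1],"gripper":0.3},
    {"linear":[31,-38,80],"angular":[0,0,-1],"gripper":0.3},
    {"linear":[31,-38,80],"angular":[0,0,-1],"gripper":0.3}
  ]
}}

```text
time_s: 4.3
position: [0.4368, -0.3904, 0.0833]
tool_rot: [[-0.053, 0.999, 0.001], [0.999, 0.053, -0.002], [-0.002, 0.001, -1.0]]
ft_force: [-0.8, 0.2, -0.1]
grip_width: 0.0555
```

Run:
```python
from h import *
p,T,s=wrist(); print(s["position"],s["tool_rot"].round(4),s["grip_width"],s["ft_force"],s["time_s"])
f=p["frame"].copy()
for X in [(.4369,-.3899,.048)]:
    print(proj(p,X,T))
cv2.imwrite("pics/w2.png",f)
```

```text
[ 0.43678749 -0.39042724  0.08329889] [[-0.0525  0.9986  0.0011]
 [ 0.9986  0.0525 -0.0016]
 [-0.0016  0.0011 -1.    ]] 0.05545229775341876 [-0.7691907   0.21440683 -0.07223844] 4.3
[285.23840619 256.3577928 ]
```

View pics/w2.png

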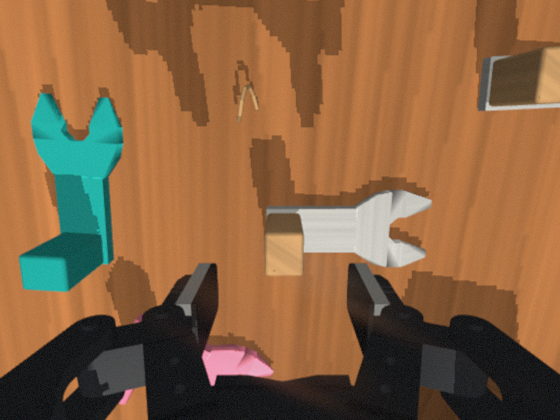

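>>> {"api": "servo_tool", "payload": {
  "commands": [
    {"linear":[0,0,20],"angular":[0,0,0],"gripper":0.3},
    {"linear":[0,0,40],"angular":[0,0,0],"gripper":0.3},
    {"linear":[0,0,52],"angular":[0,0,0],"gripper":0.3},
    {"linear":[0,0,57],"angular":[0,0,0],"gripper":0.3},
    {"linear":[0,0,57],"angular":[0,0,0],"gripper":0.3},
    {"linear":[0,0,57],"angular":[0,0,0],"gripper":0.3}
  ]
}}

```text
time_s: 4.95
position: [0.4367, -0.3903, 0.0261]
tool_rot: [[-0.052, 0.999, 0.001], [0.999, 0.052, -0.001], [-0.001, 0.001, -1.0]]
ft_force: [-0.8, -0.4, -0.3]
grip_width: 0.0555
```

>>> {"api": "servo_tool", "payload": {
  "commands": [
    {"linear":[0,0,0],"angular":[0,0,0],"gripper":0},
    {"linear":[0,0,0],"angular":[0,0,0],"gripper":-0.3},
    {"linear":[0,0,0],"angular":[0,0,0],"gripper":-0.7},
    {"linear":[0,0,0],"angular":[0,0,0],"gripper":-1},
    {"linear":[0,0,0],"angular":[0,0,0],"gripper":-1},
    {"linear":[0,0,0],"angular":[0,0,0],"gripper":-1},
    {"linear":[0,0,0],"angular":[0,0,0],"gripper":-1},
    {"linear":[0,0,0],"angular":[0,0,0],"gripper":-1}
  ],
  "force": 70
}}

```text
time_s: 5.75
position: [0.4366, -0.3903, 0.026]
tool_rot: [[-0.052, 0.999, 0.001], [0.999, 0.052, -0.001], [-0.001, 0.001, -1.0]]
ft_force: [-0.5, 0.4, 5.3]
grip_width: 0.0189
```

Run:
```python
from h import *
p,T,s=wrist(); print(s["position"],s["tool_rot"].round(4),s["grip_width"],s["ft_force"],s["time_s"])
cv2.imwrite("pics/w3.png",p["frame"])
```

```text
[ 0.43660525 -0.39028386  0.02596152] [[-5.240e-02  9.986e-01  7.000e-04]
 [ 9.986e-01  5.240e-02 -1.100e-03]
 [-1.100e-03  6.000e-04 -1.000e+00]] 0.018949959482335934 [-0.51019169  0.37669041  5.29979918] 5.75
```

View pics/w3.png

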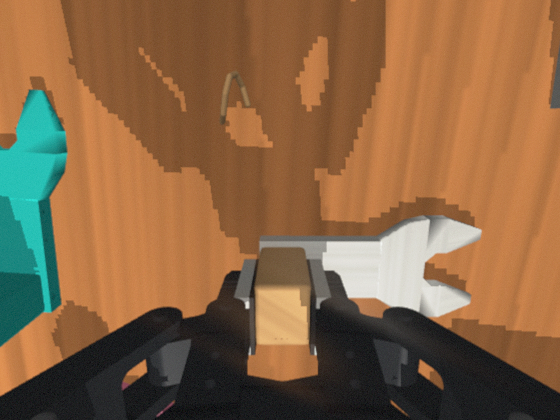

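>>> {"api": "servo_tool", "payload": {
  "commands": [
    {"linear":[0,0,-10],"angular":[0,0,0],"gripper":-1},
    {"linear":[0,0,-30],"angular":[0,0,0],"gripper":-1},
    {"linear":[0,0,-60],"angular":[0,0,0],"gripper":-1},
    {"linear":[10,0,-100],"angular":[0,0,-1],"gripper":-1},
    {"linear":[40,-2,-130],"angular":[0,0,-3],"gripper":-1},
    {"linear":[80,-4,-150],"angular":[0,0,-5],"gripper":-1},
    {"linear":[120,-5,-154],"angular":[0,0,-7],"gripper":-1},
    {"linear":[160,-5,-154],"angular":[0,0,-9],"gripper":-1},
    {"linear":[200,-8,-154],"angular":[0,0,-11],"gripper":-1},
    {"linear":[240,-8,-154],"angular":[0,0,-13],"gripper":-1},
    {"linear":[280,-8,-154],"angular":[0,0,-15],"gripper":-1},
    {"linear":[320,-8,-154],"angular":[0,0,-16],"gripper":-1},
    {"linear":[360,-8,-154],"angular":[0,0,-16],"gripper":-1},
    {"linear":[390,-8,-154],"angular":[0,0,-16],"gripper":-1},
    {"linear":[410,-8,-154],"angular":[0,0,-16],"gripper":-1},
    {"linear":[420,-8,-154],"angular":[0,0,-16],"gripper":-1},
    {"linear":[420,-8,-154],"angular":[0,0,-16],"gripper":-1},
    {"linear":[420,-8,-154],"angular":[0,0,-16],"gripper":-1},
    {"linear":[420,-8,-154],"angular":[0,0,-16],"gripper":-1}
  ]
}}

```text
time_s: 7.7
position: [0.4065, 0.0282, 0.1793]
tool_rot: [[-0.325, 0.946, -0.0], [0.946, 0.325, -0.0], [-0.0, -0.0, -1.0]]
ft_force: [0.7, 0.2, -3.0]
grip_width: 0.0194
```

Run:
```python
from h import *
p,T,s=wrist(); print(s["position"],s["tool_rot"].round(4),s["grip_width"],s["ft_force"],s["time_s"])
cv2.imwrite("pics/w4.png",p["frame"]); np.savez("v4.npz",T=T)
for q in ["slip_plate","head","bar"]:
    for d in env.trace(p,q)[:2]: print(q,d["confidence"],d["extent"])
t=env.get_image("top"); cv2.imwrite("pics/t4.png",t["frame"])
t=env.get_image("scene"); cv2.imwrite("pics/s4.png",t["frame"])
```

```text
[0.40652504 0.02817395 0.17929598] [[-3.245e-01  9.459e-01 -1.000e-04]
 [ 9.459e-01  3.245e-01 -2.000e-04]
 [-1.000e-04 -2.000e-04 -1.000e+00]] 0.01944361517410494 [ 0.72626094  0.23332053 -2.99990497] 7.7
slip_plate 0.9 [256.2, 212.8, 484.8, 343.7]
head 0.66 [498.2, 189.9, 559.8, 248.8]
bar 0.64 [439.8, 36.1, 558.1, 342.4]
```

View pics/w4.png

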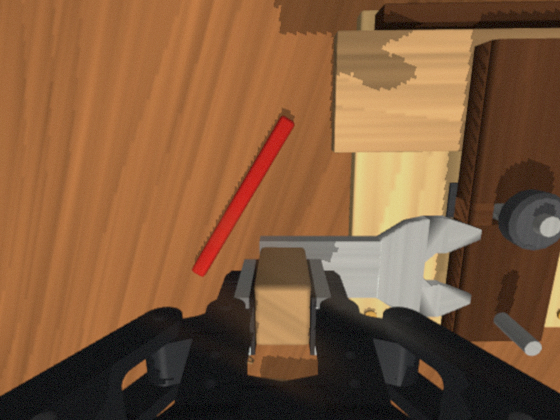

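View pics/s4.png

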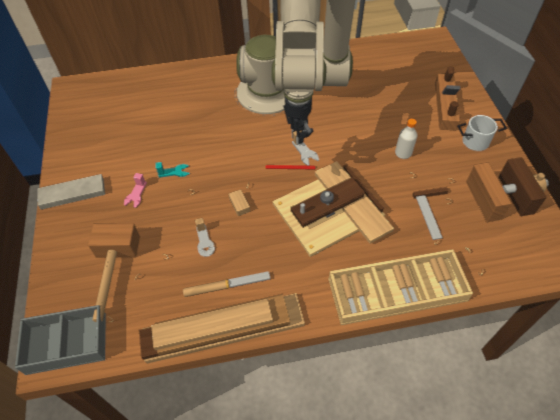

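>>> {"api": "servo_tool", "payload": {
  "commands": [
    {"linear":[0,20,-10],"angular":[0,0,0],"gripper":-1},
    {"linear":[0,40,-20],"angular":[0,0,0],"gripper":-1},
    {"linear":[-20,60,-30],"angular":[0,0,0],"gripper":-1},
    {"linear":[-30,60,-30],"angular":[0,0,0],"gripper":-1},
    {"linear":[-30,60,-30],"angular":[0,0,0],"gripper":-1},
    {"linear":[-30,60,-30],"angular":[0,0,0],"gripper":-1}
  ]
}}

```text
time_s: 8.6
position: [0.4719, 0.0203, 0.2088]
tool_rot: [[-0.325, 0.946, -0.002], [0.946, 0.325, 0.0], [0.001, -0.001, -1.0]]
ft_force: [-0.9, 0.5, -3.1]
grip_width: 0.0193
```

Run:
```python
from h import *
p,T,s=wrist(); print(s["position"],s["tool_rot"].round(4),s["grip_width"],s["ft_force"],s["time_s"])
f=p["frame"]
cv2.imwrite("pics/w5.png",f); np.savez("v5.npz",T=T)
cv2.imwrite("pics/w5c.png",cv2.resize(f[40:300,360:560],None,fx=3,fy=3,interpolation=cv2.INTER_CUBIC)[:600])
cv2.imwrite("pics/w5d.png",cv2.resize(f[0:300,330:560],None,fx=2,fy=2,interpolation=cv2.INTER_CUBIC)[:600])
for q in ["head","bar"]:
    for d in env.trace(p,q)[:2]:
        print(q,d["confidence"],d["extent"]); cv2.imwrite(f"pics/m5_{q}.png",d["pixels"]*255)
```

```text
[0.47193154 0.02027245 0.20875914] [[-3.250e-01  9.457e-01 -1.800e-03]
 [ 9.457e-01  3.250e-01  5.000e-04]
 [ 1.000e-03 -1.500e-03 -1.000e+00]] 0.019335271093971984 [-0.9387105   0.45088386 -3.08097523] 8.6
head 0.89 [403.2, 145.0, 464.0, 197.8]
bar 0.65 [370.8, 0.0, 490.1, 285.1][ WARN:0@2.820] global loadsave.cpp:1063 imwrite_ Unsupported depth image for selected encoder is fallbacked to CV_8U.
```

View pics/w5.png

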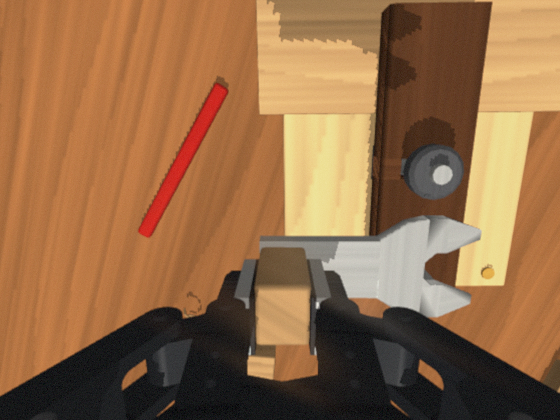

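View pics/w5d.png

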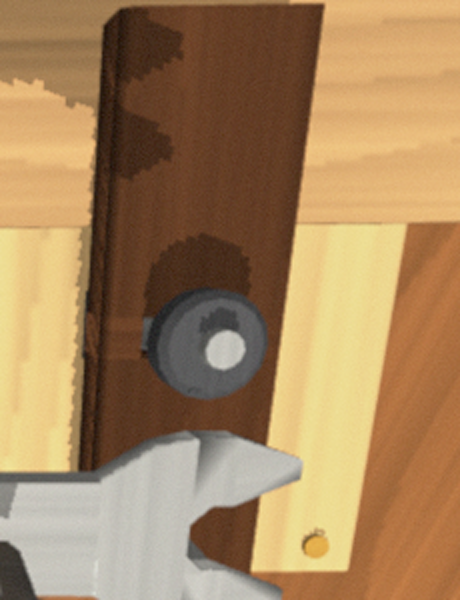

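In the w5 crop, the head's top face is centred near (213,342) with the stub at (225,349). The bar's back edge runs from (323,5) to (252,560).

Run:
```python
from h import *
np.set_printoptions(precision=4,suppress=True)
p=env.get_image("wrist"); T=np.load("v5.npz")["T"]; T4=np.load("v4.npz")["T"]
C=lambda c,r:(330+c/2,r/2)
st=atz(p,C(225,349),.097,T); print("stub",st)
# head silhouette vs model: project model circles
f=cv2.imread("pics/w5.png")
big=cv2.resize(f,None,fx=3,fy=3,interpolation=cv2.INTER_CUBIC)
def circ(c,z,r,col):
    pts=[proj(p,(c[0]+r*np.cos(a),c[1]+r*np.sin(a),z),T)*3+1 for a in np.linspace(0,6.28,60)]
    cv2.polylines(big,[np.int32(pts)],True,col,1)
circ(st,.089,.02,(0,255,0)); circ(st,.074,.02,(0,255,255))
a,b=C(323,5),C(252,560)
A,B=atz(p,a,.066,T),atz(p,b,.066,T); d=A-B; yaw=np.degrees(np.arctan2(-d[0],d[1])); print("back edge",A,B,"jig yaw",yaw)
th=np.radians(19.1)
for yw in [18,19,20]:
    th=np.radians(yw);ux=np.array([np.cos(th),np.sin(th)]);uy=np.array([-ux[1],ux[0]]); print(yw,"A,B in jig",(A[:2]-st[:2])@ux,(A[:2]-st[:2])@uy,(B[:2]-st[:2])@ux)
cv2.imwrite("pics/w5e.png",big[380:700,1050:1600])
# stub tri: w4 & w5 & top
t=env.get_image("top")
print(tri([ray(p,C(225,349),T),ray(p,(547,224),T4),ray(t,(240,202.8))]))
```

```text
stub [0.5651 0.0851 0.097 ]
back edge [0.5596 0.2042 0.066 ] [0.6302 0.0077 0.066 ] jig yaw 19.75946101247541
18 A,B in jig 0.03149450654428985 0.11495211852869197 0.0379067326062856
19 A,B in jig 0.03349590087178561 0.11438495583550434 0.03626405458631161
20 A,B in jig 0.03548709202339374 0.11378295037669726 0.03461033018401284
(array([0.5678, 0.0852, 0.0904]), [np.float64(0.00043063500034529965), np.float64(0.00042647485861735217), np.float64(0.0004774085533365053)])
```

View pics/w5e.png

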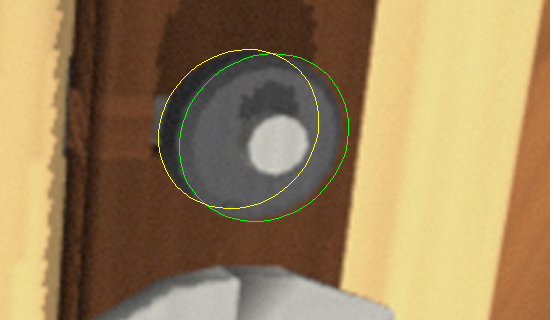

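Run:
```python
import cv2
f=cv2.imread("pics/w5.png"); cv2.imwrite("pics/w5p.png",cv2.resize(f[205:330,325:490],None,fx=4.8,fy=4.8,interpolation=cv2.INTER_CUBIC))
```

```text
(no output)
```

View pics/w5p.png

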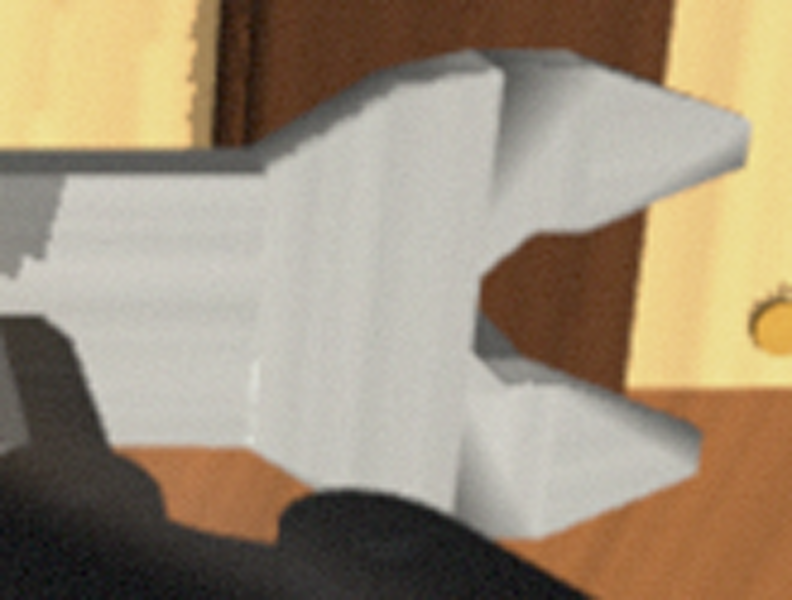

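The crop shows the ridge corners at (500,70) and (457,508), the slot bottom at (477,312), and the tips at (747,140) and (701,450).

Run:
```python
from h import *
np.set_printoptions(precision=4,suppress=True)
p=env.get_image("wrist"); Tc=np.array(p["T_tool_cam"])
C=lambda c,r:(325+c/4.8,205+r/4.8)
def tl(uv,z): return atz(p,uv,z,Tc)*1000
for n,uv,z in [("ridgeL",(500,70),.018),("ridgeR",(457,508),.018),("slotb1",(480,275),.018),("slotb2",(473,350),.018),("tipL",(747,140),.022),("tipR",(701,450),.022),("tailL",(262,172),.018),("tailR",(248,446),.018)]:
    print(n,tl(C(*uv),z)[:2])
# head in tool frame
T=np.load("v5.npz")["T"]; s=env.observe(); P=s["position"]; print(P,s["tool_rot"][2])
D=lambda c,r:(330+c/2,r/2)
print("stub tool",tl(D(225,349),P[2]-.097)[:2], "headtop(face ctr) ", tl(D(213,342),P[2]-.085)[:2])
# back edge subpixel
g=cv2.cvtColor(cv2.imread("pics/w5.png"),cv2.COLOR_BGR2GRAY).astype(float)
g=cv2.GaussianBlur(g,(0,0),1)
pts=[]
for r in range(8,212,4):
    x0=491.5-(r-2.5)*(35.5/277.5)
    xs=np.arange(int(x0)-8,int(x0)+9); dd=g[r,xs+1]-g[r,xs-1]; k=np.argmax(dd)
    den=dd[k-1]-2*dd[k]+dd[k+1] if 0<k<len(dd)-1 else 0
    if den: pts.append((xs[k]+.5*(dd[k-1]-dd[k+1])/den,r))
pts=np.float32(pts); print(len(pts))
w=np.array([tl(q,P[2]-.066)[:2] for q in pts])
l=cv2.fitLine(np.float32(w),cv2.DIST_HUBER,0,.1,.01).ravel(); print(l); n=np.array([-l[1],l[0]]); print("resid",np.std((w-l[2:])@n))
print("yaw of edge vs tool x deg",np.degrees(np.arctan2(l[1],l[0])))
```

```text
ridgeL [25.2854 63.3059]
ridgeR [-19.7404  64.0635]
slotb1 [ 5.0452 63.6584]
slotb2 [-2.7162 63.824 ]
tipL [17.2067 89.3371]
tipR [-15.555   89.6366]
tailL [15.3863 42.2031]
tailR [-12.951  42.922]
[0.4726 0.0204 0.2093] [ 0.0001 -0.0001 -1.    ]
stub tool [ 30.8396 109.7115] headtop(face ctr)  [ 31.5605 110.5132]
51
[  0.9999  -0.0111  75.4929 144.1034]
resid 0.043758007549897567
yaw of edge vs tool x deg -0.63662744
```

>>> {"api": "servo_tool", "payload": {
  "commands": [
    {"linear":[15,-13,10],"angular":[0,0,0],"gripper":-1},
    {"linear":[30,-27,30],"angular":[0,0,-0.3],"gripper":-1},
    {"linear":[30,-27,60],"angular":[0,0,-0.3],"gripper":-1},
    {"linear":[30,-27,85],"angular":[0,0,-0.3],"gripper":-1},
    {"linear":[30,-27,105],"angular":[0,0,-0.3],"gripper":-1},
    {"linear":[30,-27,116],"angular":[0,0,-0.3],"gripper":-1},
    {"linear":[30,-27,120],"angular":[0,0,-0.3],"gripper":-1},
    {"linear":[30,-27,120],"angular":[0,0,-0.3],"gripper":-1},
    {"linear":[30,-27,120],"angular":[0,0,-0.3],"gripper":-1},
    {"linear":[30,-27,120],"angular":[0,0,-0.3],"gripper":-1}
  ]
}}

```text
time_s: 9.9
position: [0.4379, 0.0398, 0.09]
tool_rot: [[-0.331, 0.944, 0.001], [0.944, 0.331, -0.0], [-0.001, 0.001, -1.0]]
ft_force: [-0.2, 0.2, -2.9]
grip_width: 0.0187
```

Run:
```python
from h import *
p,T,s=wrist(); print(s["position"],s["tool_rot"].round(4),s["grip_width"],s["ft_force"],s["time_s"])
f=p["frame"]
cv2.imwrite("pics/w6.png",f); np.savez("v6.npz",T=T)
cv2.imwrite("pics/w6c.png",cv2.resize(f[180:340,360:560],None,fx=4,fy=3.75,interpolation=cv2.INTER_CUBIC))
```

```text
[0.43793105 0.03975527 0.08996865] [[-3.307e-01  9.437e-01  1.400e-03]
 [ 9.437e-01  3.307e-01 -3.000e-04]
 [-7.000e-04  1.300e-03 -1.000e+00]] 0.018699355128839114 [-0.22525585  0.15723062 -2.93701147] 9.9
```

View pics/w6.png

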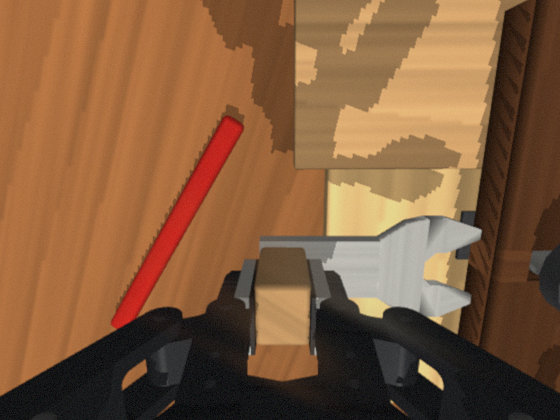

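View pics/w6c.png

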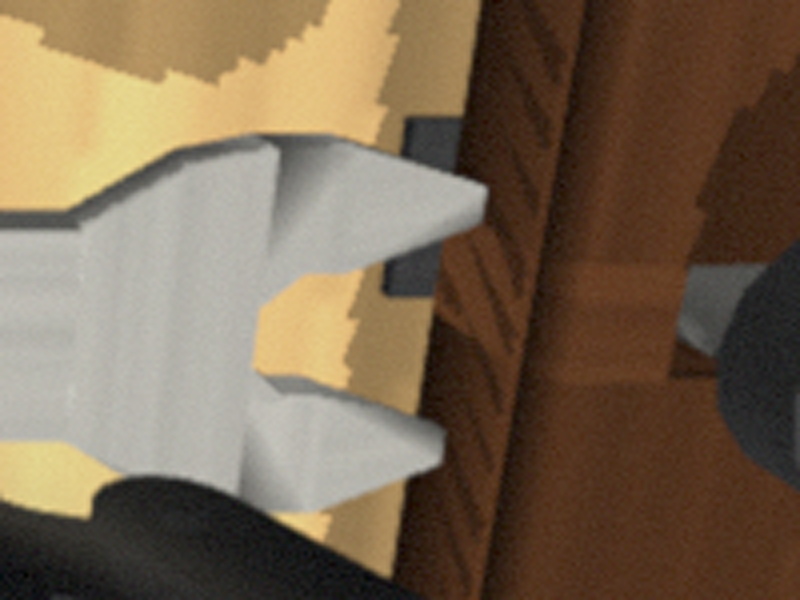

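The close-up shows the bar's shallow groove band from about row 262 to row 382 at column 620, leading to the grey stud at (690,300). The tips are at (485,200) and (443,448).

Run:
```python
from h import *
np.set_printoptions(precision=2,suppress=True)
p=env.get_image("wrist"); Tc=np.array(p["T_tool_cam"])
C=lambda c,r:(360+c/4,180+r/3.75)
tl=lambda c,r,z:(atz(p,C(c,r),z,Tc)*1000)[:2]
for n,c,r,z in [("grooveL1",570,262,.024),("grooveL2",680,263,.024),("grooveR1",545,385,.024),("grooveR2",670,379,.024),("tipL",485,200,.022),("tipR",443,448,.022),("slot1",260,305,.018),("slot2",252,370,.018),("bartop_f_hi",590,5,.024),("bartop_f_lo",482,590,.024),("studfront",680,305,.022),("headleft",718,390,.016)]:
    print(n,tl(c,r,z))
print([d["confidence"] for d in env.trace(p,"head")], [ (d["extent"],d["confidence"]) for d in env.trace(p,"stud")])
```

```text
grooveL1 [  8.8  101.94]
grooveL2 [  8.67 114.87]
grooveR1 [ -8.04 101.74]
grooveR2 [ -7.19 116.64]
tipL [17.61 89.57]
tipR [-15.93  89.55]
slot1 [ 5.52 63.61]
slot2 [-3.09 63.62]
bartop_f_hi [41.26 98.76]
bartop_f_lo [-38.24  98.68]
studfront [  3.85 114.42]
headleft [ -4.79 116.34]
[0.9] [([453.5, 208.3, 554.0, 273.3], 0.78)]
```

>>> {"api": "servo_tool", "payload": {
  "commands": [
    {"linear":[-0.4,2,1.2],"angular":[0,0,0],"gripper":-1},
    {"linear":[-0.4,5,1.2],"angular":[0,0,0],"gripper":-1},
    {"linear":[-0.4,8,1.2],"angular":[0,0,0],"gripper":-1},
    {"linear":[-0.4,10,1.2],"angular":[0,0,0],"gripper":-1},
    {"linear":[-0.4,11,1.2],"angular":[0,0,0],"gripper":-1},
    {"linear":[-0.4,12,1.2],"angular":[0,0,0],"gripper":-1}
  ],
  "force": 100
}}

```text
time_s: 10.7
position: [0.4491, 0.0434, 0.0881]
tool_rot: [[-0.331, 0.944, -0.0], [0.944, 0.331, 0.0], [0.0, -0.0, -1.0]]
ft_force: [-0.1, 0.1, -2.1]
grip_width: 0.019
```

>>> {"api": "servo_tool", "payload": {
  "commands": [
    {"linear":[0,1,0],"angular":[0,0,0],"gripper":-1},
    {"linear":[0,2,0],"angular":[0,0,0],"gripper":-1},
    {"linear":[0,3,0],"angular":[0,0,0],"gripper":-1}
  ]
}}

```text
time_s: 11.0
position: [0.4517, 0.0444, 0.0881]
tool_rot: [[-0.331, 0.944, -0.001], [0.944, 0.331, -0.0], [0.0, -0.001, -1.0]]
ft_force: [-2.8, -1.9, -0.6]
grip_width: 0.019
```

>>> {"api": "servo_tool", "payload": {
  "commands": [
    {"linear":[0,1,0],"angular":[0,0,0],"gripper":-1},
    {"linear":[0,2,0],"angular":[0,0,0],"gripper":-1},
    {"linear":[0,3,0],"angular":[0,0,0],"gripper":-1}
  ]
}}

```text
time_s: 11.3
position: [0.4525, 0.045, 0.0878]
tool_rot: [[-0.331, 0.944, -0.006], [0.944, 0.331, -0.001], [0.001, -0.006, -1.0]]
ft_force: [-11.7, -6.0, 2.6]
grip_width: 0.0189
```

Run:
```python
from h import *
p,T,s=wrist(); print(s["position"],s["tool_rot"].round(4),s["grip_width"],s["ft_force"],s["time_s"])
f=p["frame"]
cv2.imwrite("pics/w7c.png",cv2.resize(f[180:340,360:560],None,fx=4,fy=3.75,interpolation=cv2.INTER_CUBIC))
```

```text
[0.45251544 0.04504462 0.08775358] [[-3.309e-01  9.436e-01 -5.700e-03]
 [ 9.437e-01  3.309e-01 -8.000e-04]
 [ 1.100e-03 -5.600e-03 -1.000e+00]] 0.018948307956359815 [-11.69426859  -5.9967922    2.57712471] 11.3
```

View pics/w7c.png

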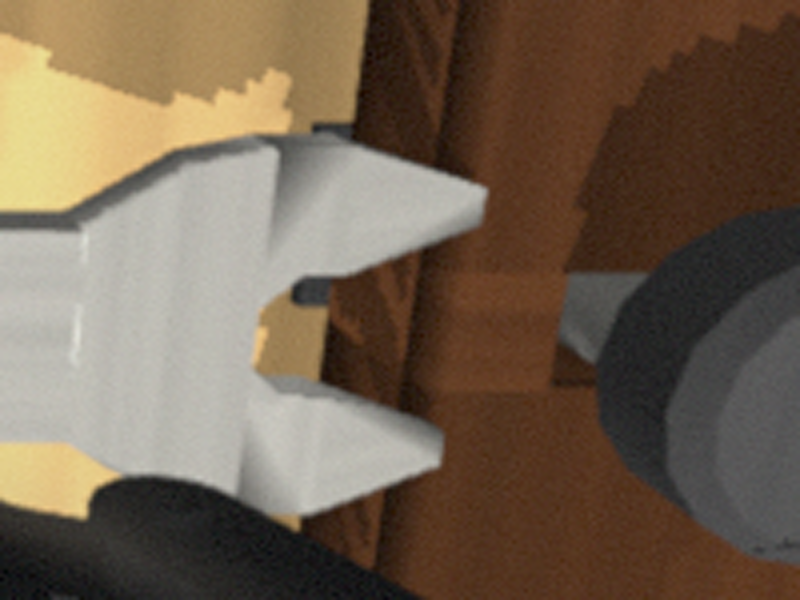

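>>> {"api": "servo_tool", "payload": {
  "commands": [
    {"linear":[0,-1,-0.5],"angular":[0,0,0],"gripper":-1},
    {"linear":[0,-1,-1],"angular":[0,0,0],"gripper":-1},
    {"linear":[0,0,-1],"angular":[0,0,0],"gripper":-1},
    {"linear":[0,1,-1],"angular":[0,0,0],"gripper":-1},
    {"linear":[0,2,-1],"angular":[0,0,0],"gripper":-1}
  ]
}}

```text
time_s: 11.85
position: [0.4567, 0.046, 0.0892]
tool_rot: [[-0.331, 0.944, 0.0], [0.944, 0.331, -0.0], [-0.0, 0.0, -1.0]]
ft_force: [-3.9, -0.3, 2.6]
grip_width: 0.0185
```

>>> {"api": "servo_tool", "payload": {
  "commands": [
    {"linear":[0,1,0],"angular":[0,0,0],"gripper":-1},
    {"linear":[0,2,0],"angular":[0,0,0],"gripper":-1},
    {"linear":[0,3,0],"angular":[0,0,0],"gripper":-1}
  ]
}}

```text
time_s: 12.15
position: [0.4594, 0.047, 0.0892]
tool_rot: [[-0.331, 0.944, -0.0], [0.944, 0.331, -0.0], [0.0, -0.0, -1.0]]
ft_force: [-4.2, -1.2, 2.3]
grip_width: 0.0186
```

>>> {"api": "servo_tool", "payload": {
  "commands": [
    {"linear":[0,1,0],"angular":[0,0,0],"gripper":-1},
    {"linear":[0,2,0],"angular":[0,0,0],"gripper":-1},
    {"linear":[0,3,0],"angular":[0,0,0],"gripper":-1},
    {"linear":[0,4,0],"angular":[0,0,0],"gripper":-1},
    {"linear":[0,5,0],"angular":[0,0,0],"gripper":-1}
  ]
}}

```text
time_s: 12.65
position: [0.4641, 0.0487, 0.0891]
tool_rot: [[-0.331, 0.944, -0.0], [0.944, 0.331, -0.0], [0.0, -0.0, -1.0]]
ft_force: [-4.2, -2.1, 3.5]
grip_width: 0.0189
```

>>> {"api": "servo_tool", "payload": {
  "commands": [
    {"linear":[0,1,0],"angular":[0,0,0],"gripper":-1},
    {"linear":[0,2,0],"angular":[0,0,0],"gripper":-1},
    {"linear":[0,3,0],"angular":[0,0,0],"gripper":-1},
    {"linear":[0,4,0],"angular":[0,0,0],"gripper":-1},
    {"linear":[0,5,0],"angular":[0,0,0],"gripper":-1}
  ]
}}

```text
time_s: 13.15
position: [0.4692, 0.0503, 0.0892]
tool_rot: [[-0.331, 0.944, 0.001], [0.944, 0.331, 0.0], [-0.0, 0.001, -1.0]]
ft_force: [-3.8, -1.0, 3.6]
grip_width: 0.0187
```

Run:
```python
from h import *
p,T,s=wrist(); print(s["position"],s["tool_rot"].round(4),s["grip_width"],s["ft_force"],s["time_s"])
f=p["frame"]
cv2.imwrite("pics/w8c.png",cv2.resize(f[180:340,360:560],None,fx=4,fy=3.75,interpolation=cv2.INTER_CUBIC))
```

```text
[0.46918737 0.05034321 0.08924895] [[-3.306e-01  9.438e-01  8.000e-04]
 [ 9.438e-01  3.306e-01  0.000e+00]
 [-2.000e-04  7.000e-04 -1.000e+00]] 0.018706148485551632 [-3.83821063 -1.04561236  3.56127135] 13.15
```

View pics/w8c.png

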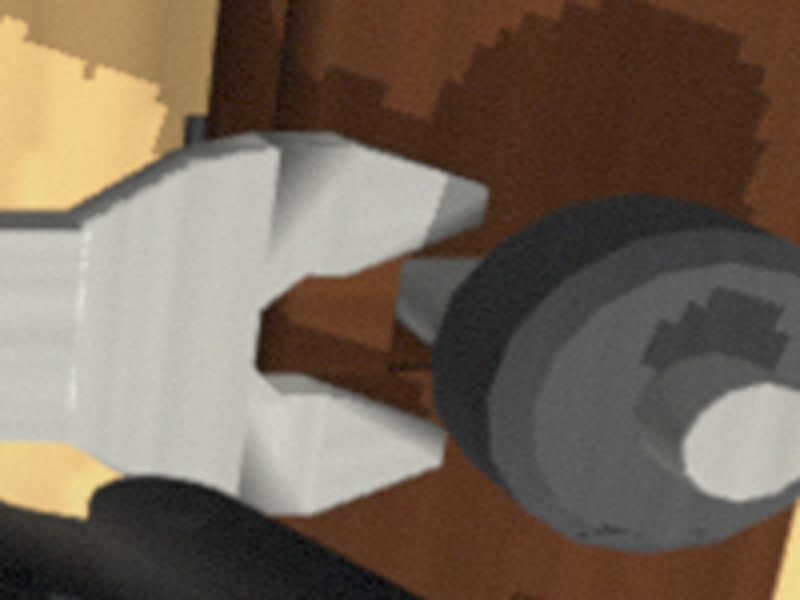

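>>> {"api": "servo_tool", "payload": {
  "commands": [
    {"linear":[0,1,0],"angular":[0,0,0],"gripper":-1},
    {"linear":[0,2,0],"angular":[0,0,0],"gripper":-1},
    {"linear":[0,3,0],"angular":[0,0,0],"gripper":-1},
    {"linear":[0,4,0],"angular":[0,0,0],"gripper":-1}
  ]
}}

```text
time_s: 13.6
position: [0.4728, 0.0516, 0.0892]
tool_rot: [[-0.331, 0.944, 0.0], [0.944, 0.331, -0.0], [-0.0, 0.0, -1.0]]
ft_force: [-4.5, -0.6, 5.1]
grip_width: 0.0182
```

>>> {"api": "servo_tool", "payload": {
  "commands": [
    {"linear":[0,1,0],"angular":[0,0,0],"gripper":-1},
    {"linear":[0,2,0],"angular":[0,0,0],"gripper":-1},
    {"linear":[0,3,0],"angular":[0,0,0],"gripper":-1},
    {"linear":[0,4,0],"angular":[0,0,0],"gripper":-1}
  ]
}}

```text
time_s: 14.0
position: [0.4765, 0.053, 0.0891]
tool_rot: [[-0.331, 0.944, -0.0], [0.944, 0.331, -0.0], [0.0, -0.0, -1.0]]
ft_force: [-2.9, -1.4, 4.5]
grip_width: 0.0187
```

>>> {"api": "servo_tool", "payload": {
  "commands": [
    {"linear":[0,1,0],"angular":[0,0,0],"gripper":-1},
    {"linear":[0,2,0],"angular":[0,0,0],"gripper":-1},
    {"linear":[0,3,0],"angular":[0,0,0],"gripper":-1}
  ]
}}

```text
time_s: 14.3
position: [0.4793, 0.054, 0.0891]
tool_rot: [[-0.331, 0.944, -0.0], [0.944, 0.331, -0.0], [0.0, -0.0, -1.0]]
ft_force: [-5.1, -1.4, 3.9]
grip_width: 0.0185
```

>>> {"api": "servo_tool", "payload": {
  "commands": [
    {"linear":[0,1,0],"angular":[0,0,0],"gripper":-1},
    {"linear":[0,2,0],"angular":[0,0,0],"gripper":-1},
    {"linear":[0,3,0],"angular":[0,0,0],"gripper":-1}
  ]
}}

```text
time_s: 14.6
position: [0.4821, 0.055, 0.0891]
tool_rot: [[-0.331, 0.944, -0.0], [0.944, 0.331, 0.0], [0.0, -0.0, -1.0]]
ft_force: [-3.1, -1.7, 3.8]
grip_width: 0.0188
```

>>> {"api": "servo_tool", "payload": {
  "commands": [
    {"linear":[0,1,0],"angular":[0,0,0],"gripper":-1},
    {"linear":[0,2,0],"angular":[0,0,0],"gripper":-1},
    {"linear":[0,3,0],"angular":[0,0,0],"gripper":-1}
  ]
}}

```text
time_s: 14.9
position: [0.4848, 0.056, 0.089]
tool_rot: [[-0.331, 0.944, -0.001], [0.944, 0.331, 0.0], [0.0, -0.001, -1.0]]
ft_force: [-4.8, -2.2, 3.2]
grip_width: 0.0186
```

>>> {"api": "servo_tool", "payload": {
  "commands": [
    {"linear":[0,0.8,0],"angular":[0,0,0],"gripper":-1},
    {"linear":[0,1.6,0],"angular":[0,0,0],"gripper":-1},
    {"linear":[0,2.4,0],"angular":[0,0,0],"gripper":-1}
  ]
}}

```text
time_s: 15.2
position: [0.487, 0.0567, 0.089]
tool_rot: [[-0.331, 0.944, -0.001], [0.944, 0.331, -0.0], [0.0, -0.001, -1.0]]
ft_force: [-4.8, -1.0, 2.8]
grip_width: 0.0188
```

Run:
```python
from h import *
p,T,s=wrist(); print(s["position"],s["tool_rot"].round(4),s["grip_width"],s["ft_force"],s["wrist_torque"],s["time_s"])
f=p["frame"]
cv2.imwrite("pics/w9c.png",cv2.resize(f[180:340,360:560],None,fx=4,fy=3.75,interpolation=cv2.INTER_CUBIC))
```

```text
[0.48700274 0.05674117 0.08899565] [[-3.306e-01  9.438e-01 -6.000e-04]
 [ 9.438e-01  3.306e-01 -0.000e+00]
 [ 2.000e-04 -6.000e-04 -1.000e+00]] 0.018754034671863776 [-4.81602066 -1.04082238  2.82878282] [-0.23998526  0.68365363 -0.02950389] 15.2
```

View pics/w9c.png

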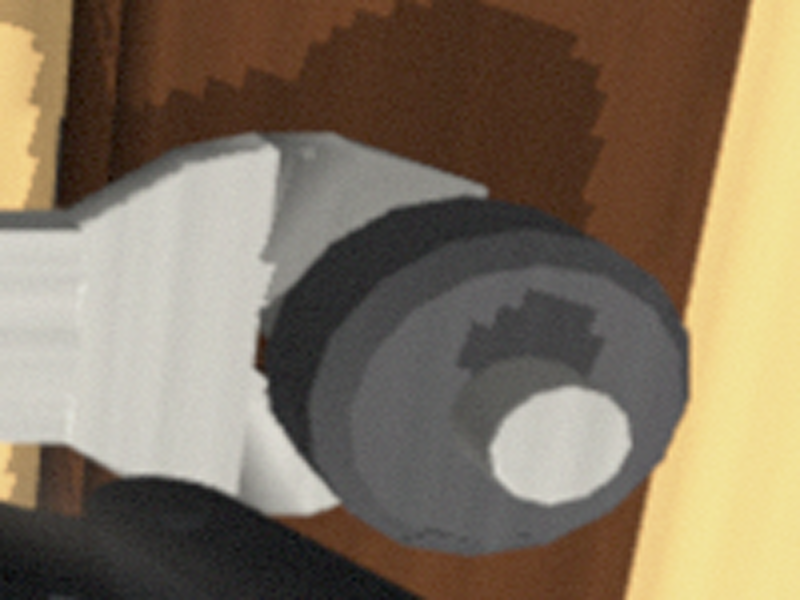

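>>> {"api": "servo_tool", "payload": {
  "commands": [
    {"linear":[0,0.6,0],"angular":[0,0,0],"gripper":-1},
    {"linear":[0,1.2,0],"angular":[0,0,0],"gripper":-1},
    {"linear":[0,1.8,0],"angular":[0,0,0],"gripper":-1}
  ]
}}

```text
time_s: 15.55
position: [0.4887, 0.0573, 0.089]
tool_rot: [[-0.331, 0.944, -0.001], [0.944, 0.331, -0.0], [0.0, -0.001, -1.0]]
ft_force: [-4.9, -2.3, 2.7]
grip_width: 0.0189
```

>>> {"api": "servo_tool", "payload": {
  "commands": [
    {"linear":[0,0.5,0],"angular":[0,0,0],"gripper":-1},
    {"linear":[0,1,0],"angular":[0,0,0],"gripper":-1},
    {"linear":[0,1.5,0],"angular":[0,0,0],"gripper":-1}
  ]
}}

```text
time_s: 15.85
position: [0.4901, 0.0578, 0.089]
tool_rot: [[-0.331, 0.944, -0.001], [0.944, 0.331, -0.0], [0.0, -0.001, -1.0]]
ft_force: [-4.8, -1.7, 2.4]
grip_width: 0.0185
```

>>> {"api": "servo_tool", "payload": {
  "commands": [
    {"linear":[0,0.5,0],"angular":[0,0,0],"gripper":-1},
    {"linear":[0,1,0],"angular":[0,0,0],"gripper":-1},
    {"linear":[0,1.5,0],"angular":[0,0,0],"gripper":-1}
  ]
}}

```text
time_s: 16.15
position: [0.4915, 0.0583, 0.089]
tool_rot: [[-0.331, 0.944, -0.001], [0.944, 0.331, -0.0], [0.0, -0.001, -1.0]]
ft_force: [-5.6, -1.9, 2.4]
grip_width: 0.0184
```

>>> {"api": "servo_tool", "payload": {
  "commands": [
    {"linear":[0,0.5,0],"angular":[0,0,0],"gripper":-1},
    {"linear":[0,1,0],"angular":[0,0,0],"gripper":-1}
  ]
}}

```text
time_s: 16.35
position: [0.4918, 0.0585, 0.089]
tool_rot: [[-0.331, 0.944, -0.002], [0.944, 0.331, -0.0], [0.0, -0.002, -1.0]]
ft_force: [-9.9, -4.2, 5.8]
grip_width: 0.0191
```

>>> {"api": "servo_tool", "payload": {
  "commands": [
    {"linear":[0,0.5,0],"angular":[0,0,0],"gripper":-1},
    {"linear":[0,1,0],"angular":[0,0,0],"gripper":-1}
  ]
}}

```text
time_s: 16.55
position: [0.492, 0.0586, 0.089]
tool_rot: [[-0.331, 0.944, -0.004], [0.944, 0.331, -0.001], [0.0, -0.004, -1.0]]
ft_force: [-14.4, -6.2, 9.6]
grip_width: 0.0186
```

Run:
```python
import cv2
a=cv2.imread("pics/w8c.png")[240:400,340:520]; a=cv2.resize(cv2.convertScaleAbs(a,alpha=1.8),None,fx=4,fy=3.7); cv2.imwrite("pics/w8s.png",a)
```

```text
(no output)
```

View pics/w8s.png

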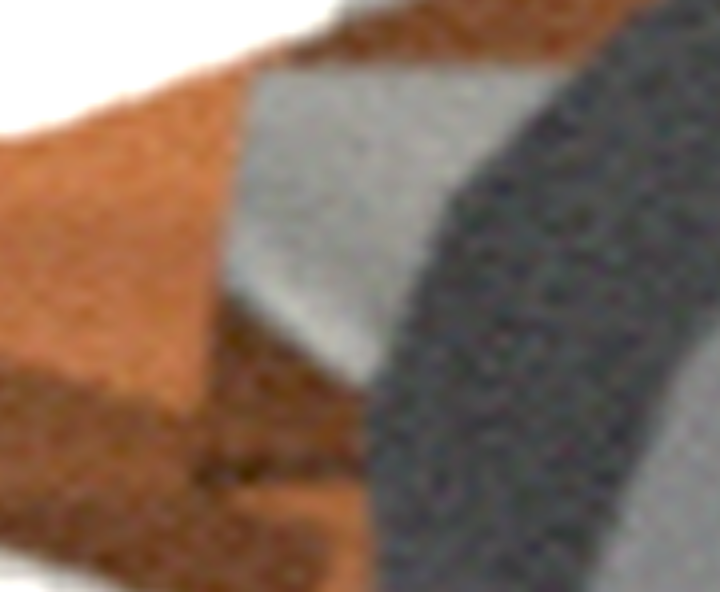

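The enlarged crop shows the stud's silhouette edge running from (225,285) to (365,390).

Run:
```python
from h import *
np.set_printoptions(precision=2,suppress=True)
p=env.get_image("wrist"); Tc=np.array(p["T_tool_cam"]); s=env.observe(); print(s["position"],s["ft_force"])
C=lambda c,r:(360+c/4,180+r/3.75)
o=Tc[:2,3]*1000
def solve(cr,R,xt,side):
    d=(atz(p,C(*cr),.02,Tc)*1000)[:2]-o; d/=np.linalg.norm(d); n=np.array([d[1],-d[0]]) # distance of (xt,y) from plane = side*R
    # n.((xt,y)-o)=side*R
    return (side*R-n[0]*(xt-o[0]))/n[1]+o[1]
for c in [(396,317),(413,331),(431,345.4)]:
    print("stud y", [round(solve(c,7,x,sd),1) for x in (0,.5,1) for sd in (1,-1)])
# advance between: w8 TCP and now, head
ux=np.array([.944,.331]); P8=np.array([.46919,.05034]); print("adv since w8",((s["position"][:2]-P8)@ux)*1000,"head y in w8",136.5-((P8-[.4379,.0398])@ux)*1000)
```

```text
[0.49 0.06 0.09] [-12.51  -4.96   8.12]
stud y [np.float64(95.5), np.float64(73.0), np.float64(94.9), np.float64(72.4), np.float64(94.3), np.float64(71.8)]
stud y [np.float64(95.4), np.float64(72.9), np.float64(94.8), np.float64(72.3), np.float64(94.1), np.float64(71.6)]
stud y [np.float64(95.3), np.float64(72.8), np.float64(94.7), np.float64(72.2), np.float64(94.1), np.float64(71.6)]
adv since w8 24.215407789789506 head y in w8 103.47350000000003
```

>>> {"api": "servo_tool", "payload": {
  "commands": [
    {"linear":[0,0,0],"angular":[0,0,0],"gripper":-1},
    {"linear":[0,0,0],"angular":[0,0,0],"gripper":-1}
  ]
}}

```text
time_s: 16.8
position: [0.492, 0.0586, 0.089]
tool_rot: [[-0.331, 0.944, -0.004], [0.944, 0.331, -0.001], [0.0, -0.004, -1.0]]
ft_force: [-12.5, -5.9, 8.4]
grip_width: 0.0188
```

>>> {"api": "servo_tool", "payload": {
  "commands": [
    {"linear":[0,-0.5,0],"angular":[0,0,0],"gripper":-1},
    {"linear":[0,-1,0],"angular":[0,0,0],"gripper":-1}
  ],
  "force": 60
}}

```text
time_s: 17.0
position: [0.4919, 0.0585, 0.089]
tool_rot: [[-0.33, 0.944, -0.002], [0.944, 0.33, -0.0], [0.0, -0.002, -1.0]]
ft_force: [-6.2, -1.7, 2.3]
grip_width: 0.0185
```

>>> {"api": "servo_tool", "payload": {
  "commands": [
    {"linear":[0,0,0],"angular":[0,0,0],"gripper":-0.4},
    {"linear":[0,0,0],"angular":[0,0,0],"gripper":-0.2},
    {"linear":[0,0,0],"angular":[0,0,0],"gripper":0},
    {"linear":[0,0,0],"angular":[0,0,0],"gripper":0.2},
    {"linear":[0,0,0],"angular":[0,0,0],"gripper":0.2},
    {"linear":[0,0,0],"angular":[0,0,0],"gripper":0.2}
  ]
}}

```text
time_s: 17.6
position: [0.4928, 0.0587, 0.0891]
tool_rot: [[-0.331, 0.944, 0.0], [0.944, 0.331, 0.0], [-0.0, 0.0, -1.0]]
ft_force: [0.4, 0.8, 0.9]
grip_width: 0.051
```

Run:
```python
from h import *
p,T,s=wrist(); print(s["position"],s["grip_width"],s["ft_force"],s["time_s"])
cv2.imwrite("pics/w10.png",p["frame"])
```

```text
[0.49275535 0.05865907 0.08914961] 0.05096344322320642 [0.43530566 0.81616527 0.86810634] 17.6
```

View pics/w10.png

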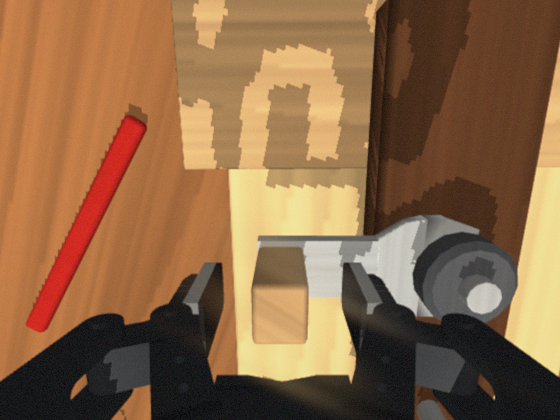

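>>> {"api": "servo_tool", "payload": {
  "commands": [
    {"linear":[0,0,-8],"angular":[0,0,0],"gripper":0.3},
    {"linear":[0,0,-25],"angular":[0,0,0],"gripper":0.3},
    {"linear":[0,0,-50],"angular":[0,0,0],"gripper":0.3},
    {"linear":[0,0,-80],"angular":[0,0,0],"gripper":0.3},
    {"linear":[-20,0,-110],"angular":[0,0,0],"gripper":0.3},
    {"linear":[-40,0,-130],"angular":[0,0,0],"gripper":0.3},
    {"linear":[-50,0,-130],"angular":[0,0,0],"gripper":0.3},
    {"linear":[-50,0,-130],"angular":[0,0,0],"gripper":0.3},
    {"linear":[-50,0,-130],"angular":[0,0,0],"gripper":0.3}
  ]
}}

```text
time_s: 18.55
position: [0.5085, 0.0118, 0.2181]
tool_rot: [[-0.33, 0.944, -0.002], [0.944, 0.33, 0.001], [0.001, -0.002, -1.0]]
ft_force: [-0.1, 0.7, 0.5]
grip_width: 0.0555
```

Run:
```python
from h import *
p,T,s=wrist(); print(s["position"],s["grip_width"],s["ft_force"],s["time_s"])
cv2.imwrite("pics/w11.png",p["frame"]); np.savez("v11.npz",T=T)
cv2.imwrite("pics/w11c.png",cv2.resize(p["frame"][90:250,230:420],None,fx=4,fy=3.75,interpolation=cv2.INTER_CUBIC))
t=env.get_image("top"); cv2.imwrite("pics/t11.png",t["frame"])
```

```text
[0.5084718  0.01184185 0.21813797] 0.055452668388967855 [-0.08677756  0.68617554  0.48185272] 18.55
```

View pics/w11.png

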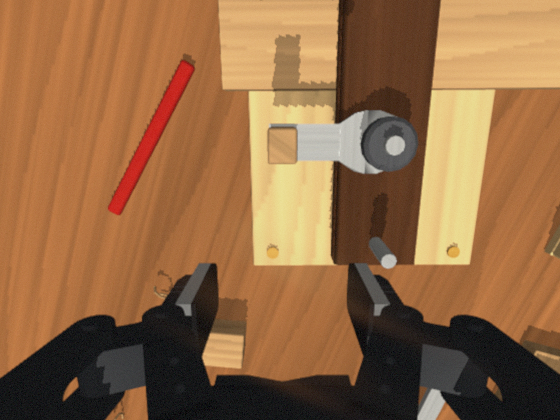

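View pics/w11c.png

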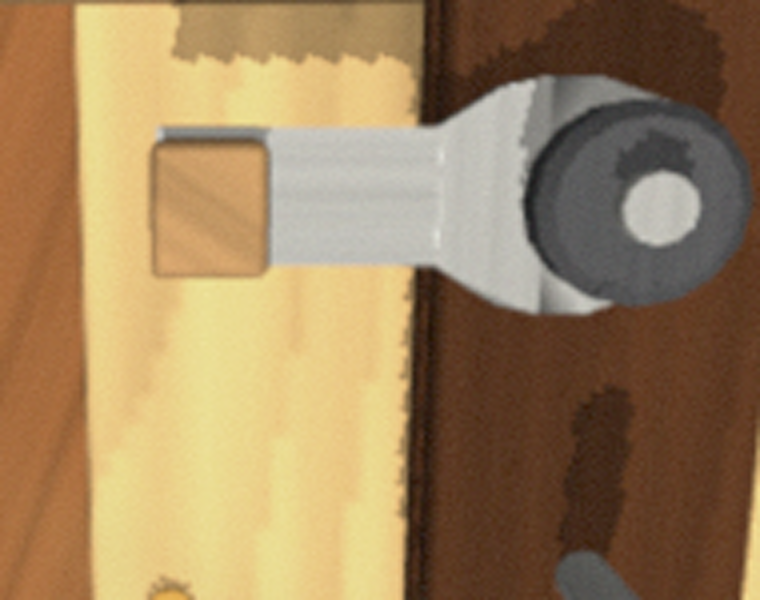

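View pics/t11.png

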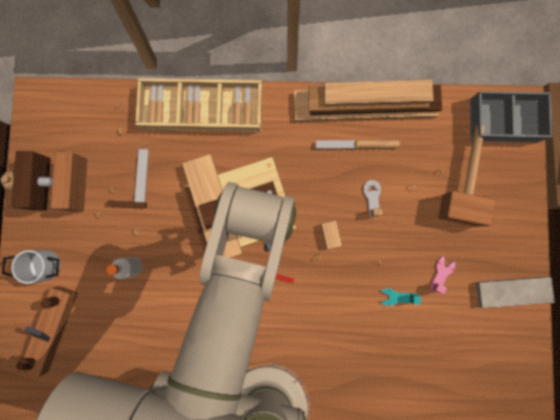

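Run:
```python
from h import *
np.set_printoptions(precision=2,suppress=True)
p,T,s=wrist(); Tc=np.array(p["T_tool_cam"]); Z=s["position"][2]
C=lambda c,r:(230+c/4,90+r/3.75)
tl=lambda c,r,z:(atz(p,C(c,r),Z-z,Tc)*1000)[:2]
b=tl(210,209,.111); h=tl(661,208,.097); print("block",b,"stub",h,h-b)
for e in [((270,128),(430,128)),((272,265),(430,266))]:
    d=tl(*e[1],.071)-tl(*e[0],.071); print("edge deg",np.degrees(np.arctan2(d[0],d[1])))
cs=[tl(c,r,.111) for c,r in [(152,143),(268,140),(269,274),(153,277)]]; print("block sides",cs[1]-cs[0],cs[3]-cs[0])
f=tl(432,10,.065)-tl(410,590,.065); print("bar front edge slope deg",np.degrees(np.arctan2(f[1],f[0])))
```

```text
block [50.83 -1.24] stub [50.   78.06] [-0.83 79.29]
edge deg -0.003943772715315978
edge deg -0.38604727003844597
block sides [ 0.51 19.02] [-23.35  -0.08]
bar front edge slope deg -0.26288191883283424
```

```bash
python3 -c "
from rig import env
print(env.close_job())"
```

```text
the job is handed in; nothing more can be done
None
```

The open steel slip plate is clamped in the jig with its slot bottom against the stud. I let go of it, moved the arm clear and handed the job in at about 18.6 s.

- **Entry:** On the first try the tips caught on the bar's bevel at about 13 N. I backed off 1 mm, raised the plate 1 mm, and it then slid in at about 4 to 6 N.
- **Seating:** The push rose from about 6 N to about 15.7 N with almost no further travel, roughly 10 N more than sliding, against the 8 N asked for. It held at about 13.8 N, and I eased off before opening the jaws. Contact came about 7.6 mm in front of the head's centre. That agrees to within about 1 mm with the stud position I worked out from its outline in an earlier picture, so it was the stud and not a snag.
- **After release:** The plate's edges are within about 0.5° of straight out of the front. The block measures 79.3 mm from the head's centre, against 79.8 mm expected. I did not measure how flat it lies directly; it went in level.
- **Other things on the bench:** They look unmoved in the last pictures. The arm hid part of the jig and pencil in the last top view, but the pencil showed clearly in the wrist view.
- **One small disagreement:** The height of the plate's grip block and of the head's stub came out 4 to 7 mm low when measured from several views. I went by the given heights there.

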